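# Bolt one bay, then free the sagging bolt and hold the other gate ajar

## Robot

A 6-joint arm with a two-finger parallel gripper is mounted at the origin on the work surface. World frame = base frame: x ahead of the robot, y to its left, z up, the work surface at z = 0. Lengths are in mm, angles in degrees, forces in N, time in s.
With the tool pointing down it reaches from about 350 to 875 mm from the base axis. Payload 4.2 kg.
Tool frame: the origin (TCP) lies on the centre line of the jaws, within the pads' length; the fingertips stand 25 mm ahead of it and the grasp point (between the pads) lies 6 mm ahead of it; z points along the fingers, y is the direction in which the jaws open and shut (so a half turn about z gives the same grasp; the last joint's range is limited). The gripper opens to 85 mm and grips with 20 to 120 N. Pads are 22 mm wide; open, the fingers measure 114 mm over their backs; the gripper's body (76 mm by 85 mm) begins 54 mm behind the grasp point. The pads swing forward as they close: fully open they stand 13 mm farther back than shut.
Start: joints at [84.889, 22.042, 0.453, 0, -68.411, -14.817], TCP at [212.986, 587.568, 256.312] pointing down, gripper open.
Joint ranges: [-179.83, 179.83], [-69.29, 118.12], [-61.27, 80.66], [-181.25, 117.63], [-171.15, -9.14], [-177.46, 177.46]. Speed limits (degrees/s): [159.86, 159.86, 180, 180, 180, 180].

## Interface

Orientations are given as a 3x3 rotation matrix whose columns are the frame's x, y, z axes.
In Python, from bench import robot gives the robot as it stands.
- The arm moves only by the shell command python3 -m pendant 'ROWS' [OPENING] [FORCE]. ROWS is JSON, a list of rows, each an object of numbers: "x", "y", "z": the shift along the world's x, y, z in m; "spin": the turn about the world's z in rad. A call has 1 to 8 rows; each row shifts and turns the pose as measured when the row begins; what a row does not reach is not made up. A row lasts 1/10 s, in which the tool goes at most 50 mm and 8.59 degrees, less where a joint would pass 70% of its speed; a pose out of reach is approached as far as the arm can. A call is refused whole if a number of a shift passes 0.05 or a number of a turn 0.15, either way. A call with a gripper value outside its range is refused whole. OPENING is the gripper's target within -1 to 1 (fully open at 1, half-way at 0, shut at -1), set as the call begins (- or left out, the last holds). The fingers move at their own pace and stop on an object; FORCE is the grip in N (left out, the last holds). Time passes only in rows, so rows that do not move let the fingers close. It gives the time, the measured TCP pose, the force and the opening at its end, in the units of the state.
- robot.get_state(): the state, without advancing time (a new reading comes with each control period).
- robot.snapshot(name): name is "scene" or "top" or "wrist"; returns (picture, depth): 420x560x3 uint8, red, green, blue; 420x560 float32, mm along the optical axis (not along the pixel's ray), 0 where there is no reading.
- robot.camera_model(name): a dict with "fx", "fy", "cx", "cy" (pixels), "eye" and "orientation" of the camera in the world. Camera axes: x right, y up, looking along -z (the intrinsics and any distortion apply to the point x, -y, -z); pixel columns grow to the right and rows downward; lengths in mm; the calibration is good to about 2 mm. A picture is of the moment at which its call begins: read the wrist's pose just before it. camera_model takes no time and is no camera call; for the wrist camera it gives the pose at the moment of the call.
- robot.job_done(): hands the job in, once; it reports no verdict.
Trained networks look in the newest picture that a camera, given by its name, has taken for a name from the list of things; names that differ only in an ending like _2 or _b are one class to them, and where a whole thing is asked for, a point or a joint stands for the part that bears it (a point fixed in the world has none). Each returns a list of dicts, best first, with "p" (0 to 1); they miss things now and then, are a little off and sometimes report something else, mostly with a low value. They report only what shows in the picture. A call takes as long as a camera call.
- robot.recognise(camera, target): "centre" ([row, column] in pixels, amid what is visible of it).
The state is a dict: "clock": time; "q": joint angles; "dq": joint speeds; "tau": joint torques, N m; "tcp_pos": TCP position; "tool_rot": TCP orientation; "wrist_force": force on the tool from outside, world axes, zero at the start; "wrist_torque": the same for the moment, N m; "opening": finger opening in mm.
Only numpy, scipy, OpenCV 4.12 (cv2) and the standard library are available. Lean on these libraries where they do the work, as an engineer would, in place of code of your own. Each camera call takes 0.05 s, during which the arm holds its last target.

## Task

Only one bay of the white reagent cage may be open at a time: first slide the left gate's bolt fully home into its keeper. Then free the right gate, whose sagging bolt must be lifted over the bent lip of its keeper while it is drawn back, without wrenching the keeper, and swing that gate ajar by about 25 degrees. Its spring would shut it again, so finish still holding it ajar and steady with the gripper, and leave everything else on the bench undisturbed.

Things in the scene. Friction and masses are not known exactly. Their poses are not given: they have to be found in the camera images.
- cage: White two-bay reagent cage, fixed to the bench, 160 mm deep (x), 500 mm wide (y), roof at 110 mm; origin under its centre, +y to its left as the robot sees it, its front with the two gates faces -x (towards the robot). A 60 mm wide centre post stands between the gates and carries a keeper for each bolt. Nothing on the cage but the two bolt knobs and the dish is higher than 110 mm.
- gate_left (a joint): Angle (rad) of the left gate, 0 = shut, grows as its free edge swings out towards -x of the cage. A hinge spring keeps it shut (about 0.15 N m); the gate is 202 mm wide, hinged at the cage's outer left end.
- gate_right (a joint): Angle (rad) of the right gate (hinged at the cage's outer right end, 202 mm wide), 0 = shut, grows as its free edge swings out towards -x of the cage, as far as 1.3. A hinge spring (0.15 to 0.2 N m) swings it shut whenever it is let go.
- bolt_left (a joint): Position (m) of the left gate's bolt: 0 = fully home in its keeper, grows as it is drawn back away from the centre post, along the gate, to 0.042 at most. It slides with about 2 N of friction, cannot be lifted, starts drawn back. Its keeper is straight.
- bolt_right (a joint): Position (m) of the right gate's bolt along the gate: 0 = fully home, grows as it is drawn back away from the centre post, to 0.042 at most; about 2 N of friction. Its nose is hooked downward and hangs behind the bent-up lip of its keeper, so unlifted it moves only about 2 mm; lifted, it leaves the keeper once drawn 22 mm or more, and the gate is then free.
- bolt_lift (a joint): Height (m) by which the right bolt is lifted in its worn guides: 0 = sagging (it drops back by its own 0.2 kg), at most 0.014. It clears the keeper's lip from about 0.008.
- knob_left (a point): Grip point on the left bolt's knob: an upright round dark-steel stem 14 mm in diameter on the bolt, free from the cage roof (110 mm) up to 151 mm, with a cap 22 mm wide and 8 mm thick on top. The point is on the stem's axis, 137 mm above the bench. It moves with the bolt and gate; on the shut gate it is 96 mm in front of the cage's centre.
- knob_right (a point): Grip point on the right bolt's knob: the same shape and height as the left one (137 mm while sagging); it moves with bolt and gate. At bolt position d it lies 120 mm - d from the hinge axis along the gate and 22 mm in front of it.
- gate_right_hinge (a point): Point on the right gate's upright hinge axis, 100 mm above the bench.
- keeper_right: Bent steel keeper of the right bolt on the centre post: a front cheek 26 mm long and the bent-up lip, 8 mm thick, its top 73 mm above the bench and 2 mm below the sagging rod. Its origin coincides with the cage's.
- dish: white porcelain dish, 68 mm wide, 22 mm high, on the cage's roof; origin under its centre. Leave alone.
- jar: clear glass jar, 40 mm wide, 62 mm high, on the bench in front of the right gate (a gate opened beyond about 40 degrees can strike it); origin under its centre. Leave alone.
- dropper: brown dropper bottle, 32 mm wide, 60 mm high, on the bench in front of the cage; origin under its centre. Leave alone.
- beaker: grey plastic beaker, 84 mm wide, 110 mm high, on the bench to the left; origin under its centre. Leave alone.
- wash: white bottle with a cap, 60 mm wide, 130 mm high, on the bench to the right; origin under its centre. Leave alone.
- rack: cream test-tube rack, 70 x 200 x 125 mm with its tubes, at the right; origin under its centre. Leave alone.
- tongs: dark steel crucible tongs lying flat, 210 mm long, 10 mm high, at the left; origin at the middle of their underside. Leave alone.

How it is judged:
By the outcome, as a careful person would: the job done as asked, in the order asked, and still so for the second after the job is handed in, while the arm keeps its last pose, push and grip.
It also fails if it takes over 43 s, if anything falls off the work surface, if the arm or the gripper's body presses on something with over 40 N, if the wrist force passes 120 N, or if a joint passes its speed limit or range.

## Working session

There is one attempt and no reset: what is moved stays moved. The work goes in short steps, Python scripts to look and compute and a shell command to move; the robot and the scene stay as the last step left them, time stands still between calls to the robot, and variables do not carry over. Pictures are saved under pics/ and viewed, and the job is handed in when it is done.

```bash
ls; mkdir -p pics; cat > h.py <<'E'
import numpy as np, cv2
from bench import robot
def snap(n,f):
    p,d=robot.snapshot(n); cv2.imwrite('pics/'+f+'.png',cv2.cvtColor(p,cv2.COLOR_RGB2BGR)); np.save('pics/'+f+'.npy',d); return p,d,robot.camera_model(n)
def ray(m,r,c):
    v=np.array([(c-m['cx'])/m['fx'],-(r-m['cy'])/m['fy'],-1.])
    return np.array(m['eye']),np.array(m['orientation'])@v
def pt(m,d,r,c):
    e,v=ray(m,r,c); return e+v*d[int(round(r)),int(round(c))]
E
python3 - <<'E'
from h import *
s=robot.get_state(); print(s)
for n in ['scene','top','wrist']:
    p,d,m=snap(n,n+'0'); print(n,m)
    for t in ['cage','knob_left','knob_right','keeper_right','dish','jar','dropper','gate_right','gate_left','beaker','wash','rack','tongs'][:(13 if n=='top' else 3)]:
        for o in robot.recognise(n,t)[:2]:
            print(t,o['p'],np.round(o['centre']),np.round(pt(m,d,*o['centre'])))
print(robot.get_state()['clock'])
E
```

```text
pics
{'clock': 0.0, 'q': array([ 8.48885781e+01,  2.20891971e+01,  3.79974424e-01, -2.79114574e-02,
       -6.84095286e+01, -1.48162858e+01]), 'dq': array([-0.0124476 ,  0.02831533, -0.03340123, -0.00249165, -0.10359224,
       -0.01267004]), 'tau': array([ 8.92079624e-04, -3.92292273e+01,  1.88397413e+01,  4.18607935e+00,
       -4.66443264e-03, -5.03882461e-06]), 'tcp_pos': array([212.82856259, 587.09259846, 255.24211107]), 'tool_rot': array([[ 9.40062171e-01, -3.41002509e-01, -6.35816218e-04],
       [-3.41003089e-01, -9.40059997e-01, -2.02395933e-03],
       [ 9.24698189e-05,  2.11946290e-03, -9.99997750e-01]]), 'wrist_force': array([ 0.03024084, -0.02779993,  0.22753945]), 'wrist_torque': array([2.55959607e-02, 7.51533592e-02, 2.73441992e-05]), 'opening': 85.17563116513932}
scene {'fx': 432.9623579134652, 'fy': 432.9623579134652, 'cx': 283.56217118402657, 'cy': 215.16879750137684, 'eye': array([1039.7605203 ,  887.02327326, 1015.18109423]), 'orientation': array([[-0.85763167, -0.33845996,  0.38718572],
       [ 0.51425927, -0.56781911,  0.64274324],
       [ 0.0023086 ,  0.75035
[... 912 characters left out ...]
0.36 [180. 224.] [582. 230.  24.]
gate_right 0.87 [192. 300.] [549. -33.   8.]
gate_left 0.89 [179. 227.] [577. 210.  88.]
beaker 0.84 [199. 140.] [510. 517.   8.]
beaker 0.25 [233. 433.] [ 418. -461.   90.]
wash 0.94 [170. 431.] [ 623. -454.   92.]
wash 0.35 [224. 244.] [434. 154.  54.]
rack 0.88 [237. 433.] [ 405. -470.   65.]
tongs 0.67 [266. 195.] [286. 319.   8.]
wrist {'fx': 371.3590761832816, 'fy': 371.3590761832816, 'cx': 287.4533971717795, 'cy': 210.3997162025262, 'eye': array([277.34047053, 564.6100772 , 373.9852453 ]), 'orientation': array([[-0.3407147 ,  0.90493163,  0.25497498],
       [-0.94016544, -0.32749432, -0.0940022 ],
       [-0.00156271, -0.2717466 ,  0.96236757]])}
1.1
```

```bash
python3 - <<'E'
import cv2
a=cv2.imread('pics/top0.png')[120:290,100:460]; cv2.imwrite('pics/t0c.png',cv2.resize(a,None,fx=2.2,fy=2.2,interpolation=2))
a=cv2.imread('pics/scene0.png')[120:340,150:430]; cv2.imwrite('pics/s0c.png',cv2.resize(a,None,fx=2.7,fy=2.7,interpolation=2))
E
```

```text
(no output)
```

View pics/t0c.png

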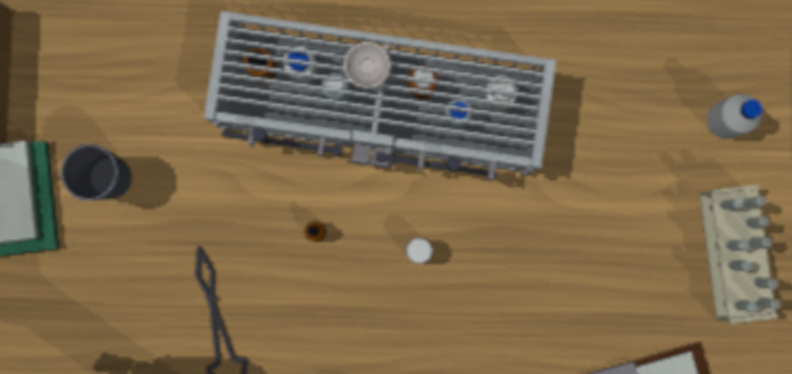

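View pics/s0c.png

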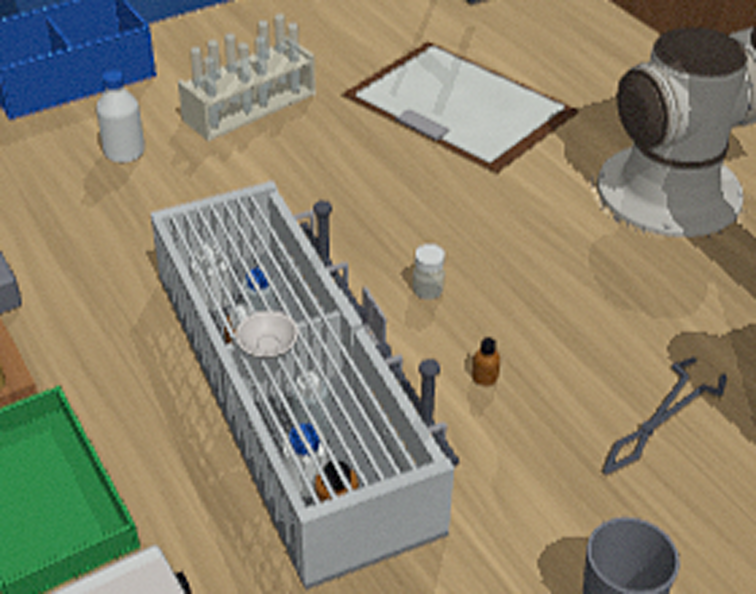

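View pics/wrist0.png

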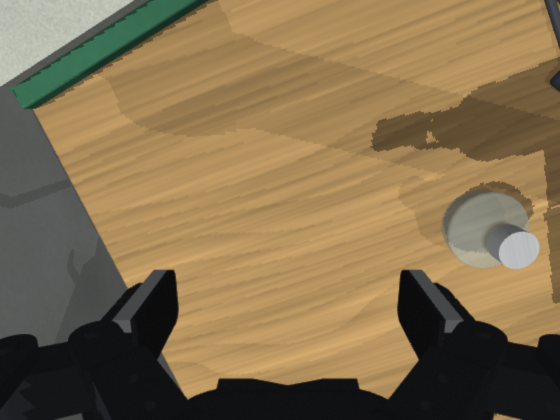

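The crops show both knobs standing in front of a cage that is turned by about 8°. The right cap is at scene (197,269) and top (194,306). The left cap is at scene (256,309) and top (181,217). Next I'll triangulate both and fit the cage.

```bash
cat >> h.py <<'E'
def tri(a,b):
    A=[];B=[]
    for m,r,c in (a,b):
        e,v=ray(m,r,c); v=v/np.linalg.norm(v); P=np.eye(3)-np.outer(v,v); A.append(P);B.append(P@e)
    x=np.linalg.lstsq(np.vstack(A),np.hstack(B),rcond=None)[0]
    return x,[np.linalg.norm(P@x-q) for P,q in zip(A,B)]
def onz(m,r,c,z):
    e,v=ray(m,r,c); return e+v*(z-e[2])/v[2]
E
python3 - <<'E'
from h import *
S=robot.camera_model('scene');T=robot.camera_model('top')
print('R',tri((S,197.4,269.3),(T,193.6,305.5)))
print('L',tri((S,256.3,309.3),(T,181,217.3)))
for n,(x,y) in dict(bl=(222,13),br=(553,60),fr=(540,167),fl=(207,119)).items():
    print(n,onz(T,120+y/2.2,100+x/2.2,110))
for n,(x,y) in dict(br=(155,214),fr=(274,187),fl=(450,468),bl=(305,512)).items():
    print('S',n,onz(S,120+y/2.7,150+x/2.7,110))
# depth points of caps
for n,m in (('top',T),('scene',S)):
    d=np.load(f'pics/{n}0.npy'); r,c=np.mgrid[:420,:560]
    v=np.stack([(c-m['cx'])/m['fx'],-(r-m['cy'])/m['fy'],-np.ones_like(c,float)],-1)*d[...,None]
    P=v@np.array(m['orientation']).T+np.array(m['eye'])
    k=(P[...,2]>145)&(P[...,2]<170)&(P[...,0]>480)&(P[...,0]<650)&(abs(P[...,1]-100)<200)
    for p,q in zip(P[k],np.argwhere(k)): print(n,np.round(p),q)
E
```

```text
R (array([529.90021471, -44.9894453 , 154.45433289]), [np.float64(0.9722007003894283), np.float64(0.9722007003894927)])
L (array([562.23731961, 231.30079554, 154.74961436]), [np.float64(0.48497147091590626), np.float64(0.4849714709155369)])
bl [745.12240718 297.331146   110.        ]
br [ 686.85798254 -191.20417705  110.        ]
fr [ 528.8165002 -174.7739936  110.       ]
fl [587.53225854 313.85371845 110.        ]
S br [ 684.50834067 -189.7960258   110.        ]
S fr [ 534.67614197 -162.86153491  110.        ]
S fl [594.56381443 317.63642923 110.        ]
S bl [740.68014982 290.78352062 110.        ]
top [573. 235. 164.] [177 216]
top [574. 233. 157.] [177 217]
top [570. 241. 160.] [178 214]
top [571. 239. 157.] [178 215]
top [571. 236. 157.] [178 216]
top [571. 233. 155.] [178 217]
top [570. 229. 161.] [178 218]
top [571. 226. 162.] [178 219]
top [567. 241. 161.] [179 214]
top [567. 238. 162.] [179 215]
top [568. 236. 156.] [179 216]
top [568. 232. 160.] [179 217]
top [568. 229. 157.] [179 218]
top [567. 224. 169.] [179 219]
top [568. 223. 156.] [179 220]
top [564. 241. 160.] [180
[... 4005 characters left out ...]
57 310]
scene [561. 237. 157.] [257 311]
scene [559. 239. 157.] [257 312]
scene [579. 234. 159.] [258 305]
scene [574. 232. 156.] [258 306]
scene [574. 236. 159.] [258 307]
scene [573. 239. 161.] [258 308]
scene [570. 240. 161.] [258 309]
scene [568. 242. 161.] [258 310]
scene [565. 243. 160.] [258 311]
scene [560. 240. 155.] [258 312]
scene [575. 233. 153.] [259 306]
scene [575. 238. 157.] [259 307]
scene [573. 240. 158.] [259 308]
scene [569. 239. 155.] [259 309]
scene [566. 240. 155.] [259 310]
scene [566. 244. 157.] [259 311]
scene [571. 234. 147.] [260 307]
scene [569. 235. 147.] [260 308]
scene [567. 237. 149.] [260 309]
scene [571. 237. 146.] [261 308]
scene [569. 240. 148.] [261 309]
```

```bash
python3 - <<'E'
import cv2
a=cv2.imread('pics/top0.png')[165:210,190:330]; cv2.imwrite('pics/t0d.png',cv2.resize(a,None,fx=5.6,fy=5.6,interpolation=2))
E
```

```text
(no output)
```

View pics/t0d.png

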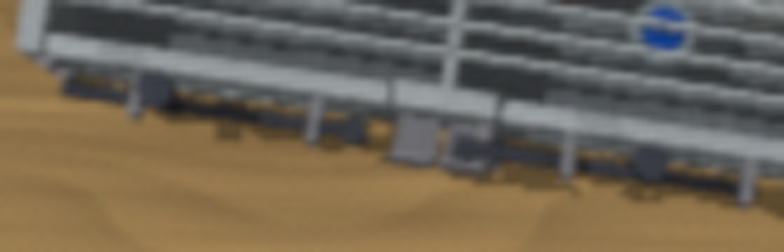

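Both caps agree across the two views to within about 3 mm, at z ≈ 159. The cage's yaw is about -6.9°. I'll fly towards the left knob and turn the jaws along the gate.

```bash
python3 -m pendant '[{"x":0.034,"y":-0.033,"spin":0.03},{"x":0.034,"y":-0.033,"spin":0.03},{"x":0.034,"y":-0.033,"spin":0.03},{"x":0.034,"y":-0.033,"spin":0.03},{"x":0.034,"y":-0.033,"spin":0.03},{"x":0.034,"y":-0.033,"spin":0.03},{"x":0.034,"y":-0.033,"spin":0.03},{"x":0.034,"y":-0.033,"spin":0.02}]' 0.1 40
```

```text
invalid input
```

```bash
python3 -m pendant '[{"x":0.034,"y":-0.033,"z":0,"spin":0.03},{"x":0.034,"y":-0.033,"z":0,"spin":0.03},{"x":0.034,"y":-0.033,"z":0,"spin":0.03},{"x":0.034,"y":-0.033,"z":0,"spin":0.03},{"x":0.034,"y":-0.033,"z":0,"spin":0.03},{"x":0.034,"y":-0.033,"z":0,"spin":0.03},{"x":0.034,"y":-0.033,"z":0,"spin":0.03},{"x":0.034,"y":-0.033,"z":0,"spin":0.02}]' 0.1 40
```

```text
clock: 1.9
tcp_pos: [489.0, 318.0, 256.7]
tool_rot: [[0.995, -0.095, 0.002], [-0.095, -0.995, 0.003], [0.002, -0.003, -1.0]]
wrist_force: [0.6, 1.0, 0.2]
opening: 47.1
```

```bash
python3 - <<'E'
from h import *
p,d,m=snap('wrist','w1'); 
print(m['eye'],m['orientation'])
for o in robot.recognise('wrist','knob_left')[:2]: print(o,pt(m,d,*o['centre']))
np.savez('pics/w1m.npz',**{k:np.array(m[k]) for k in m})
E
```

```text
[560.64842939 306.90702639 374.42499465] [[-0.10045985  0.95841237  0.26712085]
 [-0.99493726 -0.09602445 -0.02965038]
 [-0.00276715 -0.26874716  0.96320678]]
{'centre': [87.8, 429.4], 'p': 0.65} [562.87625002 228.67396634 158.97261312]
```

View pics/w1.png

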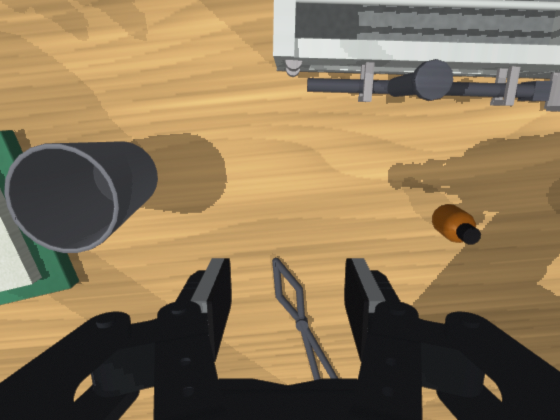

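The left cap's centre is at pixel (80,433), and the bolt rod runs level through it.

```bash
python3 - <<'E'
from h import *
m=dict(np.load('pics/w1m.npz'))
print(onz(m,80,433,159), tri((m,80,433),(robot.camera_model('scene'),255.9,308.9)), tri((m,80,433),(robot.camera_model('top'),180.4,217)))
d=np.load('pics/w1.npy'); print(np.mean([pt(m,d,r,c) for r in range(72,89,4) for c in range(425,442,4)],0))
a=onz(m,85,312,83);b=onz(m,93,538,83); print(a,b,np.degrees(np.arctan2(*(a-b)[:2])))
E
```

```text
[566.7621707  226.72990805 159.        ] (array([565.33898424, 228.68369561, 157.67917183]), [np.float64(2.705300825894232), np.float64(2.7053008258939353)]) (array([564.38154543, 230.33038274, 167.52302656]), [np.float64(2.1714479247312393), np.float64(2.1714479247314706)])
[566.74666094 226.74538416 159.04086508]
[574.43631304 287.95870563  83.        ] [551.79200975 120.41069726  83.        ] 7.696951933457937
```

```bash
python3 -m pendant '[{"x":0.026,"y":-0.03,"z":0,"spin":-0.02},{"x":0.026,"y":-0.03,"z":0,"spin":-0.01},{"x":0.025,"y":-0.029,"z":-0.02,"spin":0},{"x":0,"y":0,"z":-0.02,"spin":0},{"x":0,"y":0,"z":0,"spin":0}]'; python3 - <<'E'
from h import *
p,d,m=snap('wrist','w2'); 
print(robot.get_state()['tcp_pos'])
for o in robot.recognise('wrist','knob_left')[:2]: print(o,pt(m,d,*o['centre']))
np.savez('pics/w2m.npz',**{k:np.array(m[k]) for k in m})
E
```

```text
clock: 2.5
tcp_pos: [571.7, 223.1, 216.2]
tool_rot: [[0.991, -0.135, 0.005], [-0.135, -0.991, 0.004], [0.004, -0.005, -1.0]]
wrist_force: [-0.4, -0.8, -0.3]
opening: 46.7
[572.35493188 223.59103329 217.93434627]
{'centre': [223.0, 284.4], 'p': 0.67} [569.6774131  227.35297225 108.86587382]
{'centre': [326.2, 542.3], 'p': 0.66} [417.23044248  10.57041723  33.83479727]
```

View pics/w2.png

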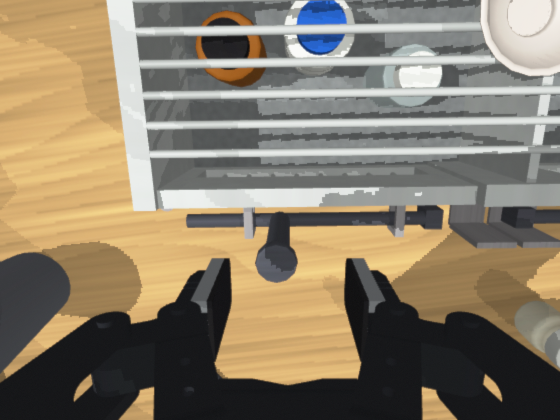

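The cap is at (263,277), just short of the jaws, with the stem foot at (213,281).

```bash
python3 - <<'E'
from h import *
m=dict(np.load('pics/w2m.npz'));m1=dict(np.load('pics/w1m.npz'))
print(onz(m,263,276.5,159), tri((m,263,276.5),(m1,80,433)))
d=np.load('pics/w2.npy'); print(np.mean([pt(m,d,r,c) for r in range(252,274,4) for c in range(266,287,4)],0))
s=robot.get_state(); print(s['tcp_pos'],s['clock'])
a=onz(m,219.5,192,83);b=onz(m,216,410,83); print(a,b,np.degrees(np.arctan2(*(a-b)[:2])))
a=onz(m,204,150,110);b=onz(m,194,440,110); print(a,b,np.degrees(np.arctan2(*(a-b)[:2])))
E
```

```text
[564.23682475 231.43148666 159.        ] (array([567.02572891, 230.20600993, 166.9013563 ]), [np.float64(0.7031293574945645), np.float64(0.7031293574945712)])
[565.49661703 231.44825781 160.65126639]
[572.65835959 224.45693371 219.235827  ] 2.6
[573.03029011 293.78460626  83.        ] [555.15407969 140.00692929  83.        ] 6.630707838093436
[593.61513772 309.52408863 110.        ] [575.95406486 128.8048748  110.        ] 5.581597300739401
```

```bash
python3 -m pendant '[{"x":-0.007,"y":0.0065,"z":-0.01,"spin":0.012},{"x":0,"y":0,"z":-0.01,"spin":0},{"x":0,"y":0,"z":0,"spin":0}]'
```

```text
clock: 2.9
tcp_pos: [564.7, 234.3, 200.8]
tool_rot: [[0.993, -0.116, 0.014], [-0.116, -0.993, 0.009], [0.013, -0.011, -1.0]]
wrist_force: [-0.7, 0.2, -0.7]
opening: 47.1
```

```bash
python3 -m pendant '[{"x":0.001,"y":-0.002,"z":-0.02,"spin":0},{"x":0,"y":0,"z":-0.02,"spin":0},{"x":0,"y":0,"z":-0.013,"spin":0},{"x":0,"y":0,"z":0,"spin":0}]'; python3 - <<'E'
from h import *
p,d,m=snap('wrist','w3')
print(robot.get_state()['tcp_pos'],robot.get_state()['wrist_force'])
E
```

```text
clock: 3.3
tcp_pos: [565.4, 235.0, 148.3]
tool_rot: [[0.994, -0.111, 0.018], [-0.112, -0.994, 0.011], [0.017, -0.013, -1.0]]
wrist_force: [-0.2, 0.8, 0.1]
opening: 47.0
[566.06195738 235.35120723 149.3741727 ] [-0.00194865  0.17875756  1.32366341]
```

View pics/w3.png

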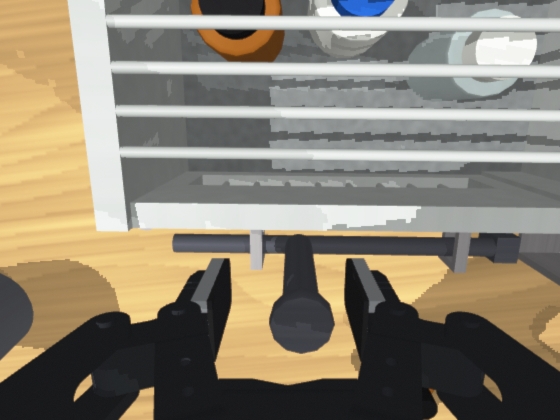

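The cap is at (320,302), about 16 px right of the jaw centre, so the TCP sits about 4 mm too far towards +y. I'll correct that, lower to 143 and close.

```bash
python3 -m pendant '[{"x":0,"y":-0.004,"z":-0.006,"spin":0},{"x":0,"y":0,"z":0,"spin":0}]'; python3 -m pendant '[{"x":0,"y":0,"z":0,"spin":0},{"x":0,"y":0,"z":0,"spin":0},{"x":0,"y":0,"z":0,"spin":0},{"x":0,"y":0,"z":0,"spin":0}]' -0.9 40
```

```text
clock: 3.55
tcp_pos: [566.9, 231.8, 144.7]
tool_rot: [[0.994, -0.11, 0.023], [-0.111, -0.994, 0.014], [0.021, -0.016, -1.0]]
wrist_force: [0.8, 0.7, -0.3]
opening: 47.0
clock: 3.95
tcp_pos: [567.3, 231.7, 145.9]
tool_rot: [[0.994, -0.111, 0.024], [-0.111, -0.994, 0.015], [0.022, -0.017, -1.0]]
wrist_force: [-0.1, 0.3, -1.2]
opening: 20.1
```

```bash
python3 -m pendant '[{"x":0,"y":0,"z":-0.002,"spin":0},{"x":0,"y":0,"z":0,"spin":0}]'; python3 - <<'E'
from h import *
p,d,m=snap('wrist','w4')
s=robot.get_state();print(s['tcp_pos'],s['wrist_force'],s['opening'])
E
```

```text
clock: 4.15
tcp_pos: [567.4, 231.7, 146.0]
tool_rot: [[0.994, -0.11, 0.025], [-0.11, -0.994, 0.015], [0.023, -0.017, -1.0]]
wrist_force: [0.6, 0.9, -4.4]
opening: 20.2
[567.46245043 231.71911973 145.90343177] [-1.39519664 -0.08935154  1.56130621] 20.628456646773202
```

View pics/w4.png

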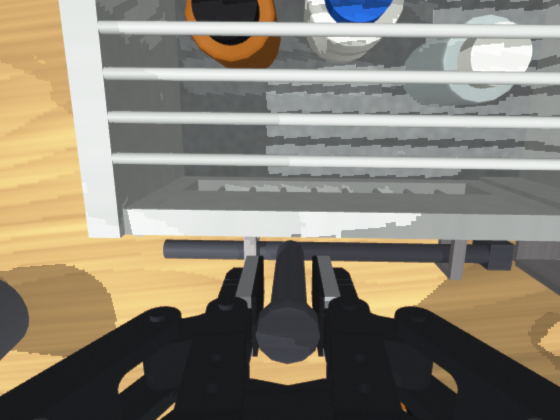

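The opening of 20 mm means the pads caught the 22 mm cap. I'll open, go lower and close on the stem.

```bash
python3 -m pendant '[{"x":-0.001,"y":0,"z":0,"spin":0},{"x":0,"y":0,"z":-0.004,"spin":0},{"x":0,"y":0,"z":-0.004,"spin":0}]' -0.3; python3 -m pendant '[{"x":0,"y":0,"z":-0.001,"spin":0},{"x":0,"y":0,"z":0,"spin":0},{"x":0,"y":0,"z":0,"spin":0}]' -0.95
```

```text
clock: 4.5
tcp_pos: [567.3, 232.2, 138.2]
tool_rot: [[0.994, -0.109, 0.028], [-0.11, -0.994, 0.016], [0.026, -0.019, -0.999]]
wrist_force: [-0.2, -0.2, -0.8]
opening: 29.9
clock: 4.8
tcp_pos: [567.1, 232.0, 136.6]
tool_rot: [[0.994, -0.109, 0.027], [-0.11, -0.994, 0.015], [0.025, -0.018, -1.0]]
wrist_force: [-1.0, -0.0, 1.3]
opening: 17.3
```

```bash
python3 -m pendant '[{"x":0,"y":0,"z":0.002,"spin":0},{"x":0,"y":0,"z":0.001,"spin":0}]'
```

```text
clock: 5.0
tcp_pos: [566.6, 232.0, 136.8]
tool_rot: [[0.994, -0.111, 0.025], [-0.111, -0.994, 0.015], [0.023, -0.018, -1.0]]
wrist_force: [2.7, 0.7, -5.3]
opening: 16.9
```

```bash
python3 -m pendant '[{"x":-0.001,"y":-0.01,"z":0,"spin":0},{"x":-0.001,"y":-0.01,"z":0,"spin":0},{"x":-0.001,"y":-0.01,"z":0,"spin":0},{"x":-0.001,"y":-0.006,"z":0,"spin":0},{"x":0,"y":0,"z":0,"spin":0}]'
```

```text
clock: 5.5
tcp_pos: [562.3, 194.0, 136.8]
tool_rot: [[0.994, -0.11, 0.025], [-0.111, -0.994, 0.017], [0.024, -0.019, -1.0]]
wrist_force: [0.9, 2.0, -4.2]
opening: 16.9
```

```bash
python3 -m pendant '[{"x":-0.0005,"y":-0.004,"z":0,"spin":0},{"x":0,"y":-0.003,"z":0,"spin":0},{"x":0,"y":-0.003,"z":0,"spin":0}]';python3 -m pendant '[{"x":0,"y":-0.003,"z":0,"spin":0},{"x":0,"y":-0.003,"z":0,"spin":0}]'
```

```text
clock: 5.8
tcp_pos: [563.0, 192.3, 136.8]
tool_rot: [[0.993, -0.109, 0.033], [-0.11, -0.993, 0.032], [0.03, -0.036, -0.999]]
wrist_force: [-2.3, 12.5, -4.0]
opening: 16.9
clock: 6.0
tcp_pos: [562.9, 192.4, 136.8]
tool_rot: [[0.994, -0.106, 0.036], [-0.108, -0.993, 0.041], [0.032, -0.045, -0.998]]
wrist_force: [-1.7, 12.1, -4.4]
opening: 16.9
```

The bolt hit a stop at about 12 N after 40 mm of travel. I'll check that with the camera.

```bash
python3 - <<'E'
from h import *
p,d,m=snap('wrist','w5');p,d,m=snap('scene','s5')
a=cv2.imread('pics/scene0.png')[210:300,250:350];b=cv2.imread('pics/s5.png')[210:300,250:350]
cv2.imwrite('pics/s5c.png',cv2.resize(np.hstack([a,b]),None,fx=4,fy=4,interpolation=2))
E
```

```text
(no output)
```

View pics/w5.png

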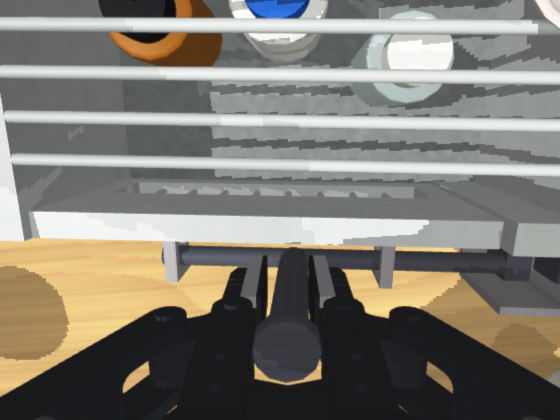

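View pics/s5c.png

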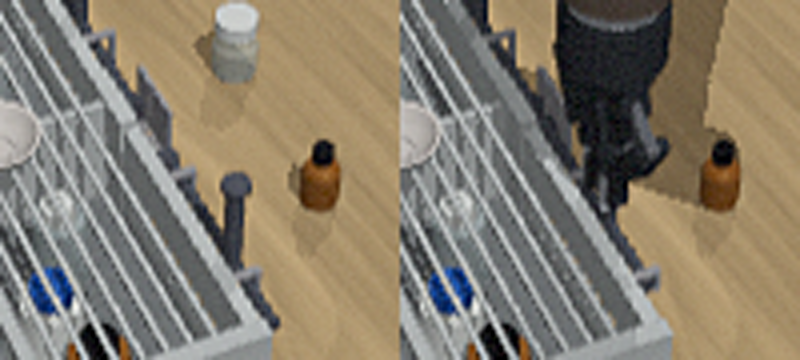

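```bash
python3 -m pendant '[{"x":0,"y":0,"z":0,"spin":0},{"x":0,"y":0,"z":0,"spin":0},{"x":0,"y":0,"z":0,"spin":0}]' 0.1; python3 -m pendant '[{"x":0,"y":0,"z":0.02,"spin":0},{"x":0,"y":0,"z":0.03,"spin":0},{"x":0,"y":0,"z":0.03,"spin":0},{"x":0,"y":0,"z":0,"spin":0}]'; python3 - <<'E'
from h import *
p,d,m=snap('wrist','w6')
print(robot.get_state()['tcp_pos'])
E
```

```text
clock: 6.4
tcp_pos: [563.2, 192.8, 138.5]
tool_rot: [[0.994, -0.104, 0.037], [-0.106, -0.994, 0.04], [0.033, -0.044, -0.998]]
wrist_force: [-0.1, 0.3, -0.1]
opening: 46.8
clock: 6.8
tcp_pos: [562.7, 189.2, 221.6]
tool_rot: [[0.994, -0.106, 0.036], [-0.107, -0.994, 0.036], [0.031, -0.04, -0.999]]
wrist_force: [0.3, -0.6, 0.2]
opening: 46.9
[561.43889017 188.79427638 219.3190592 ]
```

View pics/w6.png

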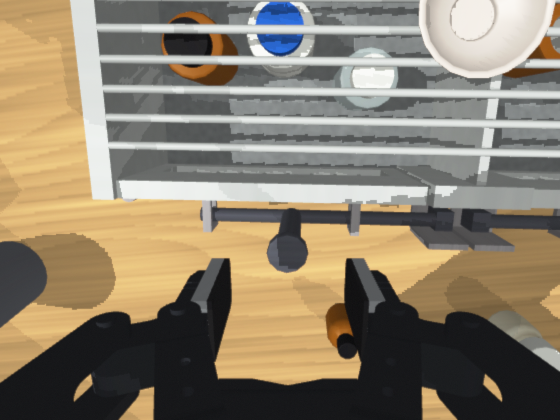

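Left bolt: its nose now sits inside the left keeper at (219,440), mirroring the right one at (222,477). Next is the right knob.

```bash
python3 -m pendant '[{"x":-0.005,"y":-0.038,"z":0,"spin":-0.005},{"x":-0.005,"y":-0.038,"z":0,"spin":-0.005},{"x":-0.005,"y":-0.038,"z":0,"spin":-0.005},{"x":-0.005,"y":-0.038,"z":0,"spin":0},{"x":-0.005,"y":-0.038,"z":0,"spin":0},{"x":-0.005,"y":-0.038,"z":0,"spin":0},{"x":0,"y":0,"z":0,"spin":0}]'; python3 - <<'E'
from h import *
p,d,m=snap('wrist','w7')
print(robot.get_state()['tcp_pos'])
for o in robot.recognise('wrist','knob_right')[:2]: print(o,pt(m,d,*o['centre']))
np.savez('pics/w7m.npz',**{k:np.array(m[k]) for k in m})
E
```

```text
clock: 7.55
tcp_pos: [524.7, -49.4, 213.3]
tool_rot: [[0.992, -0.123, 0.02], [-0.124, -0.992, 0.031], [0.016, -0.033, -0.999]]
wrist_force: [0.1, -0.4, 0.4]
opening: 46.9
[525.116646   -48.10166085 213.22664007]
{'centre': [208.3, 279.7], 'p': 0.84} [534.88722003 -40.06347917 108.53154372]
{'centre': [202.9, 76.2], 'p': 0.45} [549.18811653 102.29187509  86.18357231]
```

View pics/w7.png

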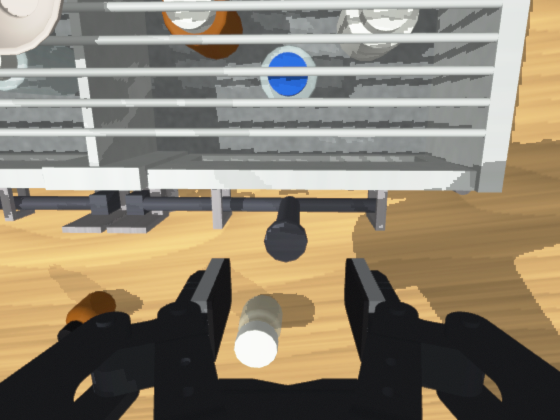

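The right cap is at (240,286). The two noses, at (203,103) and (203,137), sit symmetrically in their keepers.

```bash
python3 - <<'E'
from h import *
m=dict(np.load('pics/w7m.npz'));T=robot.camera_model('top');S=robot.camera_model('scene')
print(onz(m,240,286,159),tri((m,240,286),(S,197,269.3)),tri((m,240,286),(T,193,305.5)))
d=np.load('pics/w7.npy'); print(np.mean([pt(m,d,r,c) for r in range(230,252,4) for c in range(276,297,4)],0))
print(robot.get_state()['tcp_pos'])
for a in [(203,103),(203,137),(205,205)]: print(onz(m,*a,83))
E
```

```text
[531.14124126 -45.54793976 159.        ] (array([530.48428908, -45.38473575, 156.32183367]), [np.float64(0.2551756641073335), np.float64(0.2551756641071632)]) (array([530.57743592, -44.84146433, 156.90405947]), [np.float64(0.5567071997670567), np.float64(0.5567071997669852)])
[531.13564764 -45.54816972 159.03567254]
[525.74803847 -46.86471544 213.47947613]
[546.39358816  85.28501865  83.        ]
[543.63626764  61.16815181  83.        ]
[536.76352115  13.67843958  83.        ]
```

```bash
python3 -m pendant '[{"x":0.0055,"y":0.0015,"z":-0.015,"spin":0},{"x":0,"y":0,"z":-0.01,"spin":0},{"x":0,"y":0,"z":0,"spin":0}]'
```

```text
clock: 7.95
tcp_pos: [531.3, -43.6, 187.0]
tool_rot: [[0.993, -0.118, 0.021], [-0.119, -0.992, 0.032], [0.017, -0.034, -0.999]]
wrist_force: [-0.8, -0.2, -0.1]
opening: 46.9
```

```bash
python3 -m pendant '[{"x":0,"y":-0.001,"z":-0.02,"spin":0},{"x":0,"y":-0.001,"z":-0.02,"spin":0},{"x":0,"y":0,"z":-0.007,"spin":0},{"x":0,"y":0,"z":0,"spin":0}]'; python3 - <<'E'
from h import *
p,d,m=snap('wrist','w8')
print(robot.get_state()['tcp_pos'],robot.get_state()['wrist_force'])
E
```

```text
clock: 8.35
tcp_pos: [532.3, -42.9, 139.7]
tool_rot: [[0.993, -0.113, 0.022], [-0.113, -0.993, 0.031], [0.019, -0.034, -0.999]]
wrist_force: [0.2, -0.4, 0.2]
opening: 46.8
[532.61714287 -42.90560995 140.30157436] [ 0.17317415  0.35641504 -0.61255075]
```

View pics/w8.png

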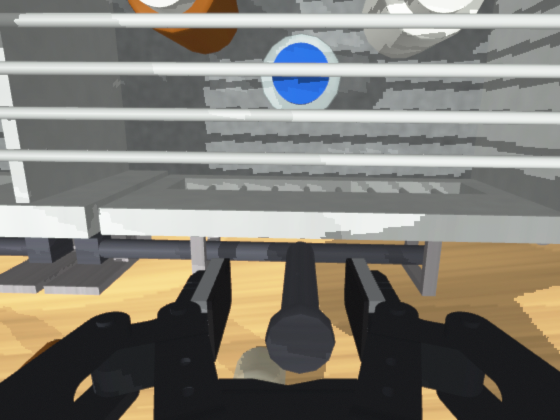

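The cap is at (338,300), about 2.5 mm off towards -y. I'll centre on it and grip.

```bash
python3 -m pendant '[{"x":-0.0005,"y":-0.0025,"z":-0.002,"spin":0},{"x":0,"y":0,"z":-0.001,"spin":0}]'; python3 -m pendant '[{"x":0,"y":0,"z":0,"spin":0},{"x":0,"y":0,"z":0,"spin":0},{"x":0,"y":0,"z":0,"spin":0},{"x":0,"y":0,"z":0,"spin":0},{"x":0,"y":0,"z":0,"spin":0}]' -0.95 60
```

```text
clock: 8.6
tcp_pos: [533.2, -45.0, 139.0]
tool_rot: [[0.993, -0.111, 0.027], [-0.112, -0.993, 0.032], [0.023, -0.034, -0.999]]
wrist_force: [0.6, -1.1, 0.0]
opening: 47.2
clock: 9.1
tcp_pos: [534.2, -45.7, 140.4]
tool_rot: [[0.993, -0.11, 0.03], [-0.111, -0.993, 0.031], [0.026, -0.034, -0.999]]
wrist_force: [0.5, -0.7, -0.5]
opening: 16.3
```

```bash
python3 -m pendant '[{"x":-0.001,"y":0,"z":0.004,"spin":0},{"x":0,"y":0,"z":0.004,"spin":0},{"x":0,"y":0,"z":0.003,"spin":0},{"x":0,"y":0,"z":0,"spin":0}]';python3 - <<'E'
from h import *
p,d,m=snap('wrist','w9'); s=robot.get_state()
print(s['tcp_pos'],s['wrist_force'],s['opening'])
E
```

```text
clock: 9.5
tcp_pos: [534.1, -45.7, 152.7]
tool_rot: [[0.994, -0.109, 0.032], [-0.11, -0.993, 0.031], [0.029, -0.034, -0.999]]
wrist_force: [1.3, -1.4, -2.2]
opening: 15.9
[534.16756807 -45.64704946 152.57903006] [ 2.02106933 -1.3525917  -0.5866129 ] 16.257218195158426
```

View pics/w9.png

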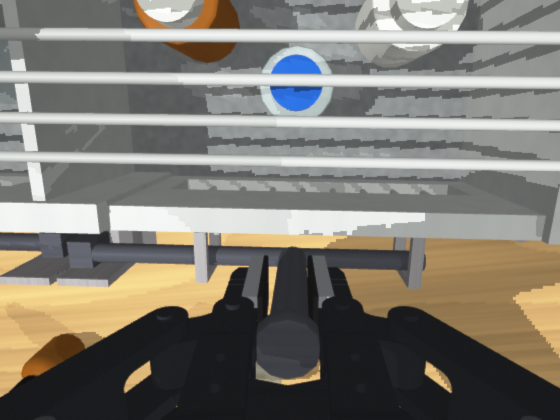

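The bolt has lifted 12 mm with the gripper, and its nose shows above the keeper at (252,82). Drawing it back now.

```bash
python3 -m pendant '[{"x":-0.0005,"y":-0.004,"z":0,"spin":0},{"x":-0.0005,"y":-0.004,"z":0,"spin":0},{"x":0,"y":0,"z":0,"spin":0}]'
```

```text
clock: 9.85
tcp_pos: [533.2, -53.2, 152.4]
tool_rot: [[0.994, -0.108, 0.033], [-0.109, -0.994, 0.032], [0.029, -0.035, -0.999]]
wrist_force: [2.5, -1.1, -0.9]
opening: 16.1
```

Past the lip (7.5 mm), with forces low. Continuing.

```bash
python3 -m pendant '[{"x":-0.0015,"y":-0.007,"z":0,"spin":0},{"x":-0.0015,"y":-0.007,"z":0,"spin":0},{"x":-0.001,"y":-0.007,"z":0,"spin":0},{"x":-0.001,"y":-0.003,"z":0,"spin":0},{"x":0,"y":0,"z":0,"spin":0}]'
```

```text
clock: 10.35
tcp_pos: [530.0, -79.0, 153.1]
tool_rot: [[0.993, -0.108, 0.038], [-0.109, -0.994, 0.033], [0.034, -0.037, -0.999]]
wrist_force: [3.0, 1.7, -1.2]
opening: 16.4
```

```bash
python3 -m pendant '[{"x":-0.0048,"y":-0.0007,"z":0,"spin":0.055},{"x":-0.0047,"y":-0.001,"z":0,"spin":0.055},{"x":-0.0047,"y":-0.0012,"z":0,"spin":0.055},{"x":-0.0046,"y":-0.0015,"z":0,"spin":0.055}]';python3 - <<'E'
from h import *
p,d,m=snap('wrist','w10'); s=robot.get_state()
print(s['tcp_pos'],s['wrist_force'],s['opening'])
E
```

```text
clock: 10.75
tcp_pos: [512.4, -83.5, 153.5]
tool_rot: [[0.992, 0.118, 0.033], [0.116, -0.992, 0.042], [0.038, -0.038, -0.999]]
wrist_force: [3.3, 2.1, -2.6]
opening: 16.3
[511.60802484 -83.71341732 153.44279846] [ 3.50809936  1.20646236 -1.03837402] 16.31543889764237
```

View pics/w10.png

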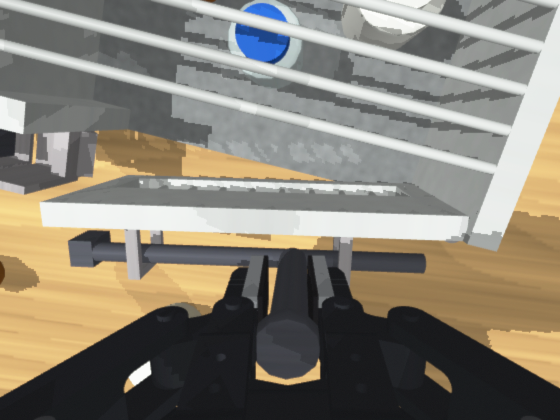

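The gate has swung clear with its bolt out of the keeper, and it stands about 12° open. Continuing to 25°.

```bash
python3 -m pendant '[{"x":-0.0046,"y":-0.0018,"z":0,"spin":0.05},{"x":-0.0045,"y":-0.002,"z":0,"spin":0.05},{"x":-0.0043,"y":-0.0022,"z":0,"spin":0.05},{"x":-0.0042,"y":-0.0024,"z":0,"spin":0.05},{"x":0,"y":0,"z":0,"spin":0}]';python3 - <<'E'
from h import *
p,d,m=snap('wrist','w11'); s=robot.get_state()
print(s['tcp_pos'],s['wrist_force'],s['opening'])
np.savez('pics/w11m.npz',**{k:np.array(m[k]) for k in m})
p,d,m=snap('top','t11');p,d,m=snap('scene','s11')
a=cv2.imread('pics/t11.png')[140:260,180:370]; cv2.imwrite('pics/t11c.png',cv2.resize(a,None,fx=4,fy=4,interpolation=2))
E
```

```text
clock: 11.3
tcp_pos: [496.5, -90.8, 153.5]
tool_rot: [[0.948, 0.317, 0.03], [0.315, -0.948, 0.05], [0.045, -0.038, -0.998]]
wrist_force: [4.3, 3.3, -3.0]
opening: 16.0
[496.66458824 -90.73376402 153.50021412] [ 3.74339977  2.49339622 -2.80678687] 15.829571646352202
```

View pics/w11.png

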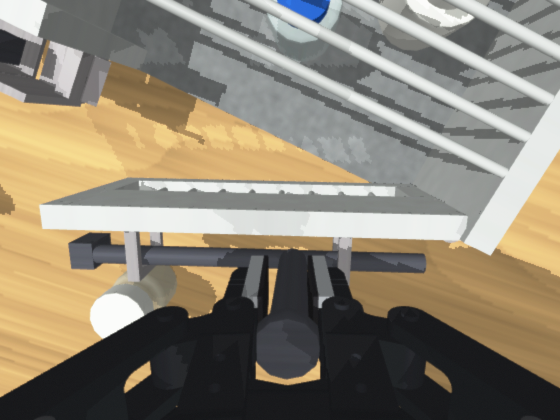

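View pics/t11c.png

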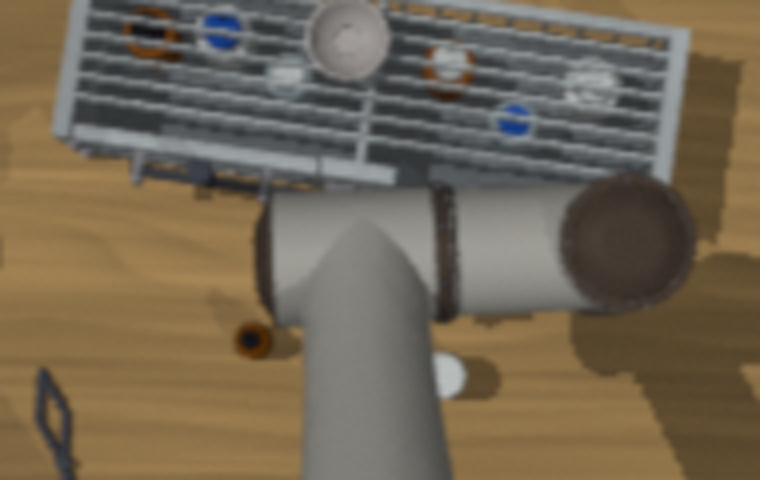

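View pics/s11.png

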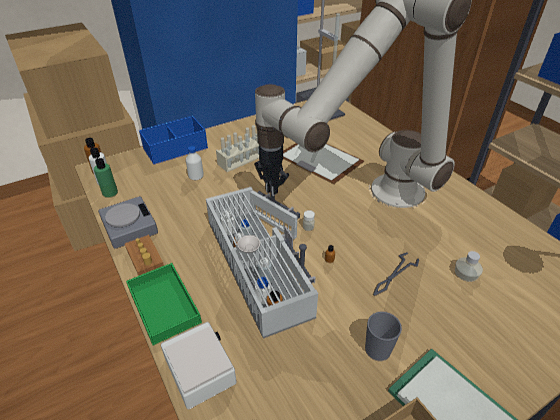

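```bash
python3 - <<'E'
from h import *
m=dict(np.load('pics/w11m.npz'))
def ang(p,q,z):
    a=onz(m,*p,z);b=onz(m,*q,z); return np.degrees(np.arctan2(-(a-b)[0],(a-b)[1]))
for z in (100,110): print('gate',ang((206,42),(214,464),z),'rod',ang((247,110),(263,420),95))
# bar
print('bar',ang((2,165),(172,505),110), ang((5,305),(132,525),110))
d=np.load('pics/w11.npy'); 
for r,c in[(207,60),(212,250),(216,450)]: print(pt(m,d,r,c))
E
```

```text
gate 17.85125321753104 rod 16.144652707279043
gate 17.851253217531028 rod 16.144652707279043
bar -6.995700025183011 -9.655076775418532
[484.20633979  23.39687562 104.12113655]
[511.78889893 -64.23753201 104.38472304]
[ 540.38450838 -152.06227554  105.94548917]
```

```bash
python3 - <<'E'
from h import *
for i in range(4): p,d,m=snap('scene','s12')
a=cv2.imread('pics/scene0.png')[170:300,190:360];b=cv2.imread('pics/s12.png')[170:300,190:360]
cv2.imwrite('pics/s12c.png',cv2.resize(np.hstack([a,b]),None,fx=2.35,fy=2.35,interpolation=2))
s=robot.get_state(); print(s['clock'],s['tcp_pos'],s['wrist_force'],s['opening'],abs(s['dq']).max())
E
```

```text
11.65 [496.59667623 -90.77881966 153.51321502] [ 2.8266697   3.23239515 -1.23578488] 16.247651344398356 0.16826865229995697
```

View pics/s12c.png

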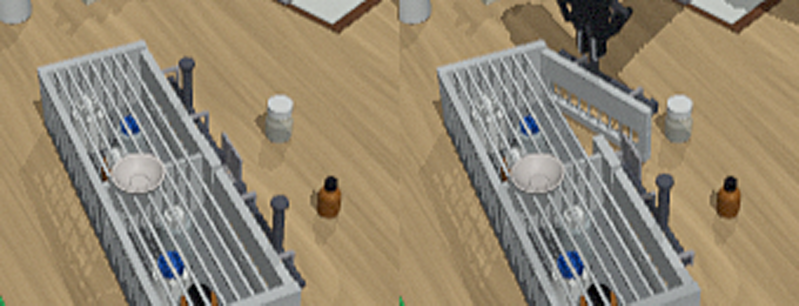

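The right gate is ajar and held steady. The left gate is shut with its bolt home. The dish, jar and dropper are where they were.

```bash
python3 -c "
from bench import robot
print(robot.job_done())"
```

```text
the job is handed in; nothing more can be done
None
```

I finished the job and handed it in at about 11.7 s, with the gripper still holding the right gate ajar at about 25°.

- **Left bolt:** I slid it about 40 mm until it stopped at about 12 N. The wrist pictures then showed its nose inside the keeper, mirroring the right bolt. My first grip caught the knob's cap (the opening read 20 mm), so I opened, went lower and re-gripped on the stem.
- **Right bolt:** I lifted it about 12 mm and drew it back about 33 mm while lifted. The wrist force stayed around 4 N or less, so the keeper was not wrenched.
- **Right gate:** The gate's edge in the wrist picture gives 24.7° open. The knob's position relative to the estimated hinge gives a slightly lower 22–23°.
- **Final state:** The TCP moved less than 0.1 mm over the last 0.35 s, with about 4 N on the wrist. The scene picture shows the left gate shut and the dish, jar and dropper unmoved. The other items looked undisturbed in the full view, but I did not compare them as closely.

The opening read about 16 mm on the 14 mm stem, and the tool ended tilted by about 3°. Neither caused any slipping that I could see.

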